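# Load the test bay and press the contact lever

### The arm

A 6-joint arm with a two-finger parallel gripper is mounted at the origin on the work surface. World frame = base frame: x ahead of the robot, y to its left, z up, the work surface at z = 0. Lengths are in mm, angles in rad, forces in N, time in s.
With the tool pointing down it reaches from about 275 to 825 mm from the base axis. Payload 4.9 kg.
Tool frame: the origin (TCP) lies at the very end of the fingers, on their centre line; the grasp point (between the pads) lies 19 mm behind it; z points along the fingers, y is the line along which they close (so a half turn about z gives the same grasp; the last joint's range is limited). The gripper opens to 85 mm and grips with 20 to 120 N. Pads are 22 mm wide; open, the fingers measure 114 mm over their backs; the gripper's body (76 mm by 85 mm) begins 54 mm behind the grasp point. The pads swing forward as they close: fully open they stand 13 mm farther back than shut.
Start: joints at [1.187, 0.326, -0.193, 1.052, 0, 1.437], TCP at [135.959, 532.948, 231.281] pointing down, gripper open.
Joint ranges: [-2.65, 2.65], [-0.97, 1.79], [-1.3, 1.35], [-1.93, 2.1], [-1.47, 1.37], [-3.14, 3.14]. Speed limits (rad/s): [2.57, 2.57, 3.14, 3.14, 3.14, 3.14].

### API

Orientations are given as [roll, pitch, yaw] about the fixed x, y, z axes, in that order (R = Rz(yaw) Ry(pitch) Rx(roll)).
In Python, from bench import bot, solve_ik, imaging gives the robot as it stands. Calls block until the motion is done:
- bot.move_ptp(position, orientation): joint-space move of the TCP to a pose.
- bot.movel(position, rot=None, max_speed=150, threshold=None): straight line of the TCP; rot=None keeps the orientation; max_speed is the mean speed in mm/s. With threshold (N) it stops when the force on the tool has changed by that much, and returns True; else False.
- bot.move_j(angles): joint-space move.
- bot.grip(opening, effort=None): opening from 0.0 (shut) to 1.0 (fully open); effort is the grip in N (None keeps the last); returns when the fingers have stopped.
- bot.dwell(seconds).
- solve_ik(position, orientation): joint angles nearest the present ones, or None.
- bot.get_state(): the state.
- imaging.capture(name): name is "scene" or "top" or "wrist"; returns the picture (420x560x3 uint8, blue, green, red); there is no depth.
- imaging.camera_model(name): a dict with "K" (3x3 intrinsics, pixels), "position" and "rotation" of the camera in the world. Camera axes: x right, y up, looking along -z (the intrinsics and any distortion apply to the point x, -y, -z); pixel columns grow to the right and rows downward; lengths in mm; the calibration is good to about 2 mm. A picture is of the moment at which its call begins: read the wrist's pose just before it. camera_model takes no time and is no camera call; for the wrist camera it gives the pose at the moment of the call.
A pose or a line that the arm cannot do raises bot.IKError and nothing moves.
- bot.sign_off(): hands the job in; it is judged then, once.
The state is a dict: "t": time; "qpos": joint angles; "joint_velocities": joint speeds; "effort": joint torques, N m; "tcp_pos": TCP position; "orientation": TCP orientation; "contact_force": force on the tool from outside, world axes, zero at the start; "wrist_torque": the same for the moment, N m; "opening": opening from 0.0 (shut) to 1.0 (fully open); "gripper_force": force on a finger pad.
Only numpy, scipy, OpenCV 4.12 (cv2) and the standard library are available. Lean on these libraries where they do the work, as an engineer would, in place of code of your own. Each camera call takes 0.05 s, during which the arm holds its last target. There are 200 camera calls.

### The job

Draw the orange module out of its charging cradle, lay it down on the open bench and take it afresh (cradle and bay are both hooded), then slide it, brass contacts first and right way up, fully home into the bay of the blue tester. With the module home and let go, press the tester's red lever all the way down to its stop, hold it there for about a second, and let it spring back up, leaving the module in the bay. Leave the other things on the bench where they are.

Things in the scene. Friction and masses are not known exactly. Their poses are not given: they have to be found in the camera images.
- module: Module, rigid, 155 mm long, 0.15 kg, lying flat. Nose: orange, 85 long x 36 wide x 24 high, brass contacts on top at its tip. Tail: black ribbed, 70 long x 42 wide x 30 high. Origin: on its flat underside, centre line, at the shoulder where orange meets black; x to the nose tip, z up. It starts with its tail in the cradle, nose sticking out to the robot's side.
- module_nose (a point): Middle of the module's front end face, the contact end: 85 mm ahead of its origin, 12 mm up.
- module_tail (a point): Middle of the module's rear end face: 70 mm behind its origin, 15 mm up.
- cradle: Black charging cradle fixed to the bench, 90 long x 71 wide x 48 mm high: a hood over one pocket 47 wide x 36 high x 80 mm deep, open only in front, the bench its floor. Origin: on the bench in the middle of the mouth; x points into the pocket; the module comes out level along -x, 80 mm before it can be lifted. Cradle and tester swap sides between runs.
- tester: Bench tester, fixed. Origin: on the bench, middle of the bay's mouth; x into the bay, y left, z up. Grey hooded bay, 41 high x 64 wide outside; passage 42 wide x 29 high, the bench its floor, flared to 54 wide over the first 20 mm. Module home: orange nose hidden, black tail out. Blue case 110 mm high begins 93 mm beyond the mouth. Red lever 75 mm left (+y) of the bay.
- bay_stop (a point): Middle of the stop face at the bay's inner end, 83 mm inside the mouth, 12 mm up; the nose tip touches it when the module is fully home.
- lever_pad (a point): Centre of the top face of the lever's red pad, 30 x 26 mm; its resting place is about 32 mm in from the bay mouth, 75 mm to its left, 84 mm above the bench. Its arm is 70 mm long, hinged at the case; the stroke takes the pad about 28 mm down, nearly straight. It moves with the lever.
- lever (a joint): Angle of the sprung lever: 0 at rest (up), 0.40 rad pressed fully down on its stop. A spring returns it; it takes about 3 N to start and 7 N at the stop.
- spool: Solder spool, silver between black flanges, 40 mm across, 32 mm tall, standing on the bench; bystander, origin under its centre.
- screwdriver: Blue-handled screwdriver, 170 mm long, lying on the bench; bystander.
- multimeter: Yellow handheld multimeter, 150 x 75 x 35 mm, lying on its back; bystander.
- pliers: Green-handled pliers, about 165 mm long, lying flat; bystander.
- flux_bottle: Amber bottle, 40 mm across, 90 mm tall, standing on the bench; bystander.
- screw_tray: Black divided tray, 110 x 80 x 30 mm; bystander.
- brush: Small brush, 160 mm long, lying flat; bystander.
Things that resemble listed ones, but are neither listed nor needed, are in the scene too. What is shaped like the module but turquoise is not meant.

How it is judged (in metres and radians):
On the way, in this order (a step that is already met when the one before it is completed fails the run):
1. the module, drawn out of the cradle, lies flat on the bench, let go by the fingers (horizontal distance between module and cradle above 0.07 m and height (world z) of module below 0.008 m and angle between module's own z axis and vertical below 0.1 rad and contact force between the fingers and module below 0.05 N), for 0.1 s.
2. the module lies home in the tester's bay, contacts first and right way up, let go by the fingers, with the lever up (x of module_nose in the frame of tester between 0.078 and 0.09 m and y of module_nose in the frame of tester between -0.006 and 0.006 m and z of module_nose in the frame of tester below 0.02 m and angle between the x axis of module and the x axis of tester, either way round below 0.12 rad and angle between module's own z axis and vertical below 0.15 rad and contact force between the fingers and module below 0.05 N and value of joint lever below 0.08 rad), for 0.2 s.
3. with the module home, the red lever is held fully down (above 0.34 of 0.40 rad) for half a second (x of module_nose in the frame of tester between 0.078 and 0.09 m and y of module_nose in the frame of tester between -0.006 and 0.006 m and z of module_nose in the frame of tester below 0.02 m and angle between the x axis of module and the x axis of tester, either way round below 0.12 rad and angle between module's own z axis and vertical below 0.15 rad and value of joint lever above 0.34 rad), for 0.5 s.
At the end, for the whole second after the job is handed in: The module lies at rest home in the bay, contacts first and right way up (nose within 5 mm of the stop, within 6 mm of the bay's centre line, within 0.12 rad of its direction, flat within 0.15 rad), and the lever has sprung back up (below 0.06 rad) (x of module_nose in the frame of tester between 0.078 and 0.09 m and y of module_nose in the frame of tester between -0.006 and 0.006 m and z of module_nose in the frame of tester below 0.02 m and angle between the x axis of module and the x axis of tester, either way round below 0.12 rad and angle between module's own z axis and vertical below 0.15 rad and value of joint lever below 0.06 rad and linear speed of module below 0.02 m/s); the robot touches nothing.
It fails at once if another thing on the bench is moved by more than 40 mm (distance of any of spool, screwdriver, multimeter, pliers, flux_bottle, screw_tray, brush from where it was at the start of the episode above 0.04 m).
It fails at once if the bottle or the spool is knocked over (angle between any of flux_bottle, spool's own z axis and vertical above 0.7 rad).
It also fails if it takes over 67 s, if anything falls off the work surface, if the arm or the gripper's body presses on something with over 40 N, if the wrist force passes 120 N, or if a joint passes its speed limit or range.

## Working session

There is one attempt and no reset: what is moved stays moved. The work goes in short steps, each a Python script; the robot and the scene stay as the last script left them, time stands still between calls to the robot, and variables do not carry over. Pictures are saved under pics/ and viewed, at most 10 in all, crops included, and the job is handed in when it is done.

```bash
ls; mkdir -p pics; python3 - <<'E'
from bench import bot, imaging
import cv2, numpy as np
for n in ("scene","top"):
    cv2.imwrite(f"pics/{n}0.png",imaging.capture(n))
    m=imaging.camera_model(n); print(n,{k:np.round(np.array(v),3).tolist() for k,v in m.items() if not isinstance(v,str)})
s=bot.get_state(); print(s["t"],s["orientation"],s["contact_force"])
E
```

```text
pics
scene {'K': [[395.919, 0.0, 278.334], [0.0, 395.919, 204.842], [0.0, 0.0, 1.0]], 'position': [1165.772, 316.787, 853.531], 'rotation': [0.694, 0.016, 2.075]}
top {'K': [[446.227, 0.0, 279.759], [0.0, 446.227, 215.01], [0.0, 0.0, 1.0]], 'position': [401.186, 14.98, 1297.925], 'rotation': [0.152, -0.015, -1.586]}
0.1 [-3.14008784e+00 -1.89337325e-04  2.89177345e+00] [-0.47468059 -0.71771132  1.03430165]
```

View pics/scene0.png

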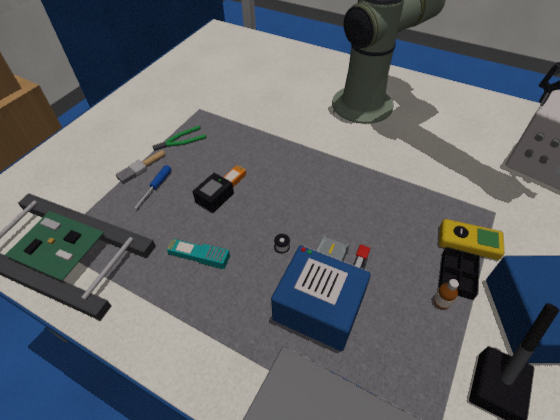

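View pics/top0.png

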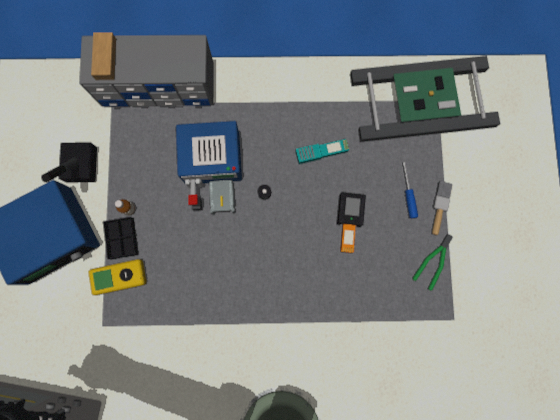

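Top view: the orange module is at (348,237), its nose towards the robot, in the black cradle at (351,208). The turquoise lookalike is at (322,151) and is not meant. The tester has its grey bay at (222,197), with the mouth facing the robot, and its red lever at (194,199). The larger blue box at (45,232) has no bay. Next I'll get coarse positions, then close wrist views.

```bash
cat > h.py <<'E'
import cv2, numpy as np
from scipy.spatial.transform import Rotation as R
from bench import bot, solve_ik, imaging
def ray(m,uv):
    K=np.array(m["K"]); d=np.array(m.get("distortion",m.get("dist",np.zeros(5))),float).ravel()
    p=cv2.undistortPoints(np.array(uv,float).reshape(-1,1,2),K,d).reshape(-1,2)
    v=np.c_[p[:,0],-p[:,1],-np.ones(len(p))]
    r=np.array(m["rotation"]); r=r if r.shape==(3,3) else R.from_euler("xyz",r).as_matrix()
    return np.array(m["position"],float), v@r.T
def onz(m,uv,z):
    o,d=ray(m,uv); return o+d*((z-o[2])/d[:,2])[:,None]
def blob(img,lo,hi,k=3):
    h=cv2.cvtColor(img,cv2.COLOR_BGR2HSV); a=cv2.inRange(h,np.array(lo),np.array(hi))
    a=cv2.morphologyEx(a,cv2.MORPH_OPEN,np.ones((k,k)))
    c,_=cv2.findContours(a,cv2.RETR_EXTERNAL,cv2.CHAIN_APPROX_NONE)
    return sorted(c,key=cv2.contourArea,reverse=True)
def down(yaw): return [np.pi,0,yaw]
E
python3 - <<'E'
from h import *
m=imaging.camera_model("top"); print(m.keys(),imaging.camera_model("wrist"))
for n,uv,z in [("nose",(348,237),24),("cradle",(351,208),48),("bay mouth top",(222,212),41),("lever",(194,199),84),("spool",(265,192),32)]:
    print(n,onz(m,[uv],z).round(0))
ms=imaging.camera_model("scene")
print("scene", onz(ms,[(235,176)],24).round(),onz(ms,[(363,252)],84).round())
E
```

```text
dict_keys(['K', 'position', 'rotation']) {'K': array([[353.55501426,   0.        , 276.13684201],
       [  0.        , 353.55501426, 209.77455087],
       [  0.        ,   0.        ,   1.        ]]), 'position': array([ 70.23336221, 549.58240651, 372.72857904]), 'rotation': array([-2.67124679e-01,  4.36320295e-04,  1.32173399e+00])}
nose [[ 529. -202.   24.]]
cradle [[ 609. -209.   48.]]
bay mouth top [[604. 158.  41.]]
lever [[634. 230.  84.]]
spool [[662.  35.  32.]]
scene [[ 532. -192.   24.]] [[643. 236.  84.]]
```

```bash
python3 - <<'E'
from h import *
import pickle
D={}
for n,p in [("t",(520,185,200)),("c",(500,-200,200))]:
    bot.move_ptp(p,down(np.pi)); m=imaging.camera_model("wrist"); i=imaging.capture("wrist")
    cv2.imwrite(f"pics/w{n}.png",i); D[n]=m
    s=bot.get_state(); print(s["t"],s["tcp_pos"],s["qpos"].round(3) if hasattr(s["qpos"],"round") else s["qpos"])
pickle.dump(D,open("D.pkl","wb"))
E
```

```text
2.0333 [519.64769157 185.90429247 200.08529746] [ 0.21   0.352 -0.238  0.981  0.     0.208]
3.5167 [ 500.3969289  -198.84360207  200.00965476] [-0.516  0.328 -0.273  0.969  0.    -0.517]
```

View pics/wt.png

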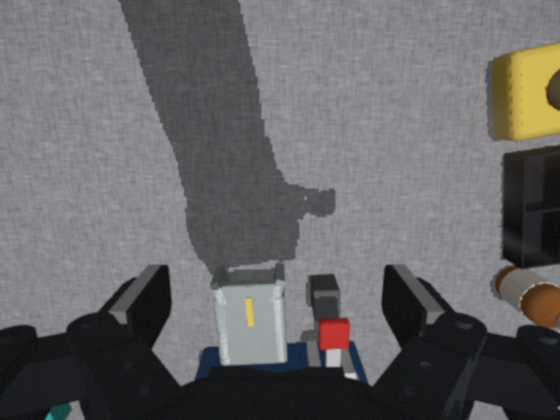

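View pics/wc.png

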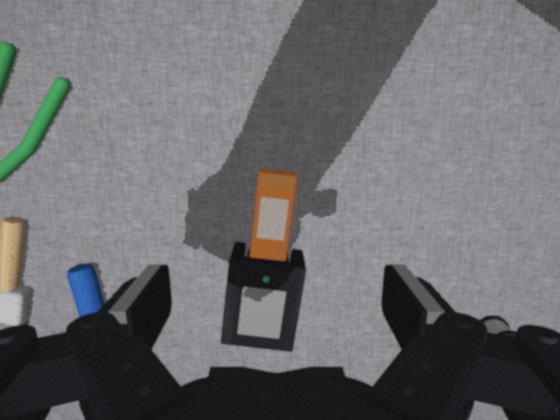

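Wrist views: the bay hood spans about (217..287, 270..362) with its yellow centre stripe at (250,312), and the lever pad is at (333,333). In the second view the orange nose is at (274,215) and the cradle mouth's posts are at (238,248) and (300,256). It is the only orange object shaped like the module. I'll measure both and check them in one enlarged crop.

```bash
python3 - <<'E'
from h import *
import pickle
D=pickle.load(open("D.pkl","rb"))
def axis(P):  # min-area rect of world points -> centre, size, angle of long axis
    c,s,a=cv2.minAreaRect(P[:,:2].astype(np.float32)); b=cv2.boxPoints((c,s,a))
    e=b[1]-b[0] if np.linalg.norm(b[1]-b[0])>np.linalg.norm(b[2]-b[1]) else b[2]-b[1]
    return np.round(c,1),np.round(s,1),round(float(np.arctan2(e[1],e[0])),3),b.round(1).tolist()
ic=cv2.imread("pics/wc.png"); it=cv2.imread("pics/wt.png")
c=blob(ic,(5,150,60),(18,255,255))[0]; q=cv2.convexHull(c).reshape(-1,2)
print("nose px",cv2.boundingRect(c),axis(onz(D["c"],q,24)))
for k in blob(it,(22,120,100),(32,255,255),1)[:4]: 
    x=cv2.boundingRect(k)
    if x[0]<400: print("stripe",x,axis(onz(D["t"],k.reshape(-1,2),41)))
k=blob(it,(0,150,100),(4,255,255),1)[0]; print("pad",cv2.boundingRect(k),axis(onz(D["t"],k.reshape(-1,2),84)))
hsv=cv2.cvtColor(it,cv2.COLOR_BGR2HSV)
for y in (275,300,330,350): print(y,it[y,205:300:4].mean(1).round().astype(int).tolist())
# bay hood edges by strongest gradient near both sides
g=cv2.GaussianBlur(it,(3,3),0).astype(int); sat=hsv[...,1]
g=g.sum(2)
L=[];Rr=[]
for y in range(295,340,3):
    d=np.abs(np.diff(g[y])); L.append((205+d[205:232].argmax()+.5,y)); Rr.append((272+d[272:298].argmax()+.5,y))
print(L[::5],Rr[::5])
for e in (L,Rr): 
    P=onz(D["t"],e,41); f=np.polyfit(P[:,0],P[:,1],1); print("edge slope",f[0].round(4),"y at x=620",np.polyval(f,620).round(1),np.std(P[:,1]-np.polyval(f,P[:,0])).round(2))
a=cv2.resize(it[250:370,200:360],(640,480),interpolation=3)[:, :400]; b=cv2.resize(ic[160:360,215:310],None,fx=2.4,fy=2.4,interpolation=3)
b=cv2.copyMakeBorder(b,0,480-b.shape[0],0,0,cv2.BORDER_CONSTANT) if b.shape[0]<480 else b[:480]
cv2.imwrite("pics/crop1.png",np.hstack([a,b]))
E
```

```text
nose px (249, 169, 47, 93) (array([ 526.5, -201.8]), array([36.5, 87.6]), -0.116, [[480.8999938964844, -214.8000030517578], [567.9000244140625, -224.89999389648438], [572.0999755859375, -188.6999969482422], [485.20001220703125, -178.60000610351562]])
stripe (246, 298, 7, 28) (array([635.9, 160.9]), array([29.2,  5. ]), 0.033, [[621.2000122070312, 162.89999389648438], [621.4000244140625, 157.89999389648438], [650.5999755859375, 158.89999389648438], [650.4000244140625, 163.8000030517578]])
pad (319, 319, 30, 30) (array([630.3, 234.9]), array([27.9, 24.4]), 0.034, [[615.9000244140625, 246.60000610351562], [616.7000122070312, 222.1999969482422], [644.5999755859375, 223.1999969482422], [643.7999877929688, 247.60000610351562]])
275 [138, 136, 77, 68, 62, 63, 78, 78, 79, 84, 83, 84, 79, 81, 84, 83, 79, 69, 70, 75, 124, 143, 137, 140]
300 [140, 135, 131, 169, 189, 171, 161, 161, 161, 161, 168, 167, 157, 163, 162, 160, 165, 181, 192, 165, 139, 143, 139, 142]
330 [138, 133, 139, 132, 174, 172, 160, 158, 156, 158, 160, 158, 158, 158, 157, 159, 160, 160, 189, 185, 131, 139, 140, 137]
350 [40, 44, 41, 44, 157, 201, 158, 156, 156, 157, 157, 157, 158, 159, 158, 156, 156, 156, 170, 194, 142, 44, 45, 44]
[(np.float64(215.5), 295), (np.float64(215.5), 310), (np.float64(217.5), 325)] [(np.float64(280.5), 295), (np.float64(280.5), 310), (np.float64(281.5), 325)]
edge slope 0.0478 y at x=620 128.9 0.61
edge slope 0.0565 y at x=620 191.1 0.73
```

View pics/crop1.png

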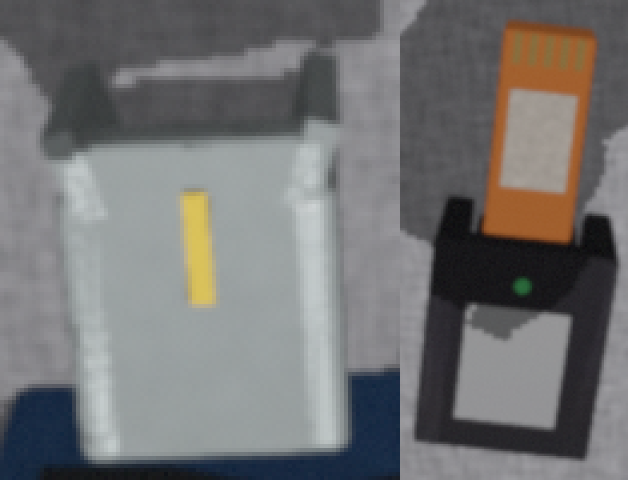

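Enlarged crop: the left half shows the grey bay with its mouth up (towards the robot) and the yellow stripe on the centre line. The right half shows the orange nose with brass contacts at the tip, sticking out of the black cradle towards the robot. This is the right module. Now I'll grasp it.

```bash
cat >> h.py <<'E'
TY=0.04; TO=np.array([601.5,159.3])
def tw(x,y): c,s=np.cos(TY),np.sin(TY); return [TO[0]+c*x-s*y, TO[1]+s*x+c*y]
def rep(l=""):
    s=bot.get_state(); print(l,"t",round(s["t"],2),"tcp",np.round(s["tcp_pos"],1),"F",np.round(s["contact_force"],1),"open",round(s["opening"],3),"gf",np.round(s["gripper_force"],1),flush=True)
E
python3 - <<'E'
from h import *
a=-0.116; g=np.array([526,-201.8])
bot.move_ptp([*g,90],down(a)); rep("above"); print(bot.get_state()["orientation"])
print(bot.movel([*g,3],max_speed=80,threshold=12)); rep("low")
bot.grip(0.0,40); rep("grip")
u=np.array([-np.cos(a),-np.sin(a)])
bot.movel([*(g+u*30),3],max_speed=60,threshold=25); rep("30")
m=imaging.capture("scene"); cv2.imwrite("pics/s1.png",m)
E
```

```text
above t 6.28 tcp [ 526.1 -201.8   90.1] F [-0.8  0.7 -0.5] open 0.999 gf 0.0
[ 3.14152829e+00 -1.59311228e-04 -1.15698169e-01]
False
low t 7.51 tcp [ 526.5 -202.1    3.5] F [-0.6 -0.3  0.6] open 1.001 gf 0.0
grip t 8.03 tcp [ 526.2 -202.     3.4] F [-0.3  0.   4.2] open 0.413 gf 41.7
30 t 8.68 tcp [ 495.3 -198.3    3.4] F [-1.1 -0.1  8.9] open 0.414 gf 42.3
```

```bash
python3 - <<'E'
from h import *
a=-0.116; g=np.array([526,-201.8]); u=np.array([-np.cos(a),-np.sin(a)])
print(bot.movel([*(g+u*95),3.4],max_speed=80,threshold=25)); rep("out")
p=g+u*95
bot.movel([*p,90],max_speed=120); rep("up")
# module grasped 40 mm behind tip => 45 mm ahead of origin
q=tw(-125+45,0); yaw=TY-np.pi
bot.move_ptp([*q,90],down(yaw)); rep("over"); print(np.round(bot.get_state()["qpos"],2))
cv2.imwrite("pics/s2.png",imaging.capture("scene"))
E
```

```text
False
out t 9.69 tcp [ 430.5 -190.5    3.4] F [-0.8 -0.1  9.2] open 0.413 gf 42.4
up t 10.57 tcp [ 430.7 -190.3   89.1] F [ 0.7 -0.6 -2.4] open 0.411 gf 41.0
over t 12.76 tcp [521.6 155.7  89.9] F [-0.3 -0.9 -2.1] open 0.411 gf 41.1
[ 0.15  0.45 -0.4   0.72 -0.    0.12]
```

View pics/s2.png

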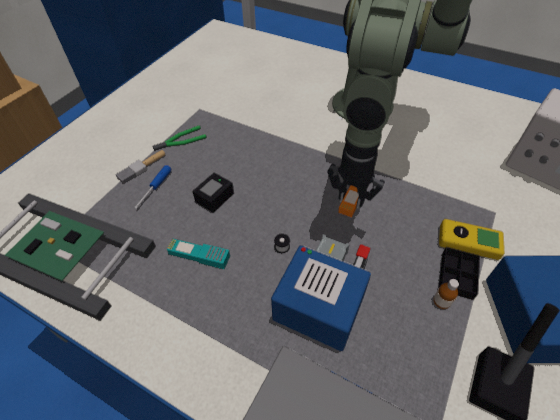

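The module is held at (348,200) with its nose pointing at the bay. Next I'll lay it down, let go, back off and measure.

```bash
python3 - <<'E'
from h import *
import pickle
q=tw(-80,0)
bot.movel([*q,12],max_speed=100); print(bot.movel([*q,3],max_speed=25,threshold=4)); rep("down")
bot.grip(1.0); rep("open"); bot.dwell(0.3)
bot.movel([*q,60],max_speed=120)
r=tw(-215,0); bot.movel([*r,170],max_speed=200); rep("back")
bot.dwell(0.1)
m=imaging.camera_model("wrist"); i=imaging.capture("wrist"); cv2.imwrite("pics/w3.png",i); pickle.dump(m,open("m3.pkl","wb"))
E
```

```text
True
down t 14.13 tcp [521.9 156.1   3.4] F [ 0.2 -0.8  3.4] open 0.407 gf 41.8
open t 14.68 tcp [520.9 156.    2.5] F [-0.4 -0.4  0. ] open 1.002 gf 0.0
back t 16.62 tcp [387.1 150.7 169.5] F [-0.1  0.5 -0.2] open 1.002 gf 0.0
```

View pics/w3.png

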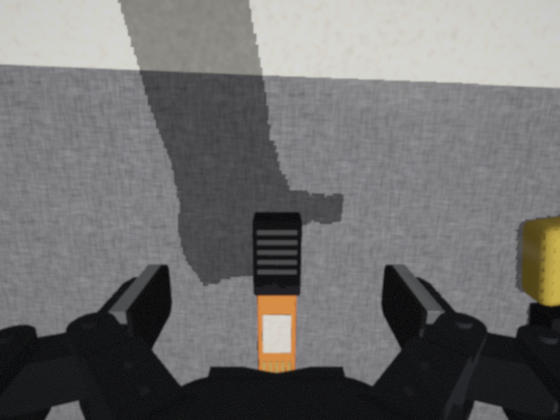

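The wrist view shows the black tail at (278,253), the orange nose running to (277,368), lying straight. Now its axis.

```bash
python3 - <<'E'
from h import *
import pickle
m=pickle.load(open("m3.pkl","rb")); i=cv2.imread("pics/w3.png")
g=cv2.GaussianBlur(i,(3,3),0).astype(int)
def edges(ch,rows,l,r,z):
    out=[]
    for a,b in (l,r):
        e=[]
        for y in rows:
            d=np.abs(np.diff(ch[y,a:b])); k=d.argmax(); w=d[max(k-2,0):k+3]; e.append((a+max(k-2,0)+(w*np.arange(len(w))).sum()/w.sum()+.5,y))
        P=onz(m,e,z); out.append(np.polyfit(P[:,0],P[:,1],1)); print(z,out[-1].round(3),np.ptp(P[:,0]).round(1),np.std(P[:,1]-np.polyval(out[-1],P[:,0])).round(2))
    f=np.mean(out,0); print(" centre slope",f[0].round(4),"y(430)",np.polyval(f,430).round(1),"y(500)",np.polyval(f,500).round(1))
edges(g[...,2]-g[...,0],range(300,358,3),(245,270),(285,310),24)
edges(g.sum(2),range(225,285,3),(242,266),(290,314),30)
c=np.abs(np.diff(g[280:305,262:294].mean(1).dot([-1,0,1]))); y=280+c.argmax()+.5
print("shoulder row",y,onz(m,[(278,y)],30).round(1),onz(m,[(278,y)],24).round(1))
print("tester y at x=430,500,601:",[round(TO[1]+(x-TO[0])*np.tan(TY),1) for x in(430,500,601)])
E
```

```text
24 [3.80000e-02 1.19421e+02] 60.3 0.08
24 [4.10000e-02 1.53545e+02] 60.3 0.06
 centre slope 0.0394 y(430) 153.4 y(500) 156.2
30 [4.5000e-02 1.1357e+02] 52.2 0.73
30 [3.30000e-02 1.60006e+02] 52.2 0.13
 centre slope 0.0391 y(430) 153.6 y(500) 156.3
shoulder row 294.5 [[473.6 156.5  30. ]] [[476.8 156.7  24. ]]
tester y at x=430,500,601: [np.float64(152.4), np.float64(155.2), np.float64(159.3)]
```

```bash
python3 - <<'E'
from h import *
yaw=TY-np.pi; d=-0.4
p=tw(475-35-601.5,d)
bot.movel([*p,60],rot=down(yaw),max_speed=200); bot.movel([*p,3],max_speed=80,threshold=12); rep("low")
bot.grip(0.0,40); rep("grip")
print(bot.movel([*tw(-90,d),3.6],max_speed=80,threshold=12)); rep("mouth")
print(bot.movel([*tw(-55,d),3.6],max_speed=40,threshold=12)); rep("in")
print(bot.movel([*tw(-25,d),3.6],max_speed=25,threshold=12)); rep("home?")
cv2.imwrite("pics/s4.png",imaging.capture("scene"))
E
```

```text
low t 18.4 tcp [440.5 152.5   3.4] F [ 0.2 -0.1 -0.1] open 1.001 gf 0.0
grip t 18.88 tcp [440.5 152.6   3.5] F [-0.9 -0.4  6.2] open 0.483 gf 41.2
True
mouth t 19.11 tcp [440.4 152.6   3.5] F [-1.3  0.8  5.3] open 0.485 gf 41.3
True
in t 19.57 tcp [440.3 152.6   3.5] F [-1.3  0.1  4.3] open 0.483 gf 41.1
True
home? t 20.38 tcp [440.3 152.6   3.5] F [-1.  -0.3  5.1] open 0.483 gf 41.2
```

```bash
python3 - <<'E'
from h import *
d=-0.4
s=bot.get_state()["tcp_pos"]
bot.movel([s[0],s[1],5.5],max_speed=20); rep("raised"); bot.dwell(.2); rep()
print(bot.movel([*tw(-100,d),5.5],max_speed=80,threshold=20)); rep("mouth")
E
```

```text
raised t 20.69 tcp [439.6 152.5   5.2] F [ 0.3  0.4 -1.6] open 0.488 gf 40.6
 t 20.89 tcp [439.8 152.5   5.2] F [ 0.2 -0.4 -1.7] open 0.481 gf 40.6
False
mouth t 21.81 tcp [500.7 154.8   5.3] F [-0.3 -0.1 -3.5] open 0.488 gf 40.6
```

```bash
python3 - <<'E'
from h import *
d=-0.4
print(bot.movel([*tw(-60,d),5.2],max_speed=40,threshold=15)); rep("in")
print(bot.movel([*tw(-25,d),4.6],max_speed=25,threshold=12)); rep("home?")
cv2.imwrite("pics/s5.png",imaging.capture("scene"))
E
```

```text
False
in t 22.96 tcp [541.2 156.5   5.1] F [-0.4  0.5 -3. ] open 0.484 gf 40.6
True
home? t 24.07 tcp [568.6 157.4   3.6] F [-0.5 -0.1  2. ] open 0.48 gf 41.2
```

```bash
python3 - <<'E'
from h import *
import pickle
bot.grip(1.0); rep("open"); bot.dwell(.2)
s=bot.get_state()["tcp_pos"]
bot.movel([s[0],s[1],60],max_speed=120)
bot.movel([*tw(-105,0),170],max_speed=200); rep(); bot.dwell(.1)
m=imaging.camera_model("wrist"); i=imaging.capture("wrist"); pickle.dump(m,open("m6.pkl","wb"))
cv2.imwrite("pics/w6.png",i); cv2.imwrite("pics/w6c.png",cv2.resize(i[180:380,180:380],(600,600),interpolation=3))
g=i.astype(int)
print(onz(m,[(276,y) for y in (200,250,300)],30).round(1).tolist())
E
```

```text
open t 24.63 tcp [567.  157.2   2.6] F [-0.1  0.1  1.7] open 0.999 gf 0.0
 t 26.26 tcp [496.5 155.  169.1] F [-0.2 -0.   0.3] open 1.002 gf 0.0
[[494.2, 155.5, 30.0], [537.5, 157.3, 30.0], [584.1, 159.2, 30.0]]
```

View pics/w6c.png

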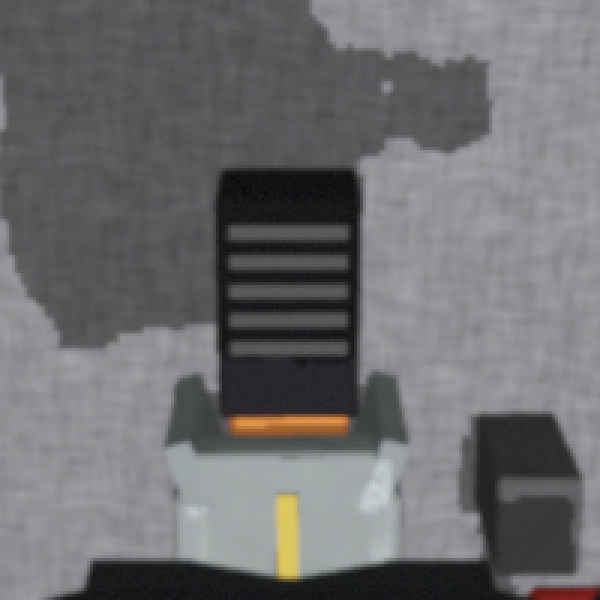

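The crop shows the tail out of the bay and straight, with a thin orange strip (rows 415–437) still visible at the mouth. I'll work out how far it has to go.

```bash
python3 - <<'E'
from h import *
import pickle
m=pickle.load(open("m6.pkl","rb"))
f=lambda u,v,z: onz(m,[(180+(u-1)/3,180+(v-1)/3)],z)[0].round(1).tolist()
print("shoulder z30",f(290,415,30)); print("tail rear z30",f(288,172,30), "z0",f(288,168,0))
print("mouth top z41",f(290,447,41)); print("mouth foot z0",f(192,377,0),f(382,374,0))
print("hood L/R z41", f(178,500,41),f(402,500,41),"stripe",f(288,540,41))
print("tail L/R z30",f(217,200,30),f(360,200,30),f(221,400,30),f(357,400,30))
E
```

```text
shoulder z30 [601.8, 160.2, 30.0]
tail rear z30 [526.0, 156.5, 30.0] z0 [534.7, 156.9, 0.0]
mouth top z41 [605.4, 160.4, 41.0]
mouth foot z0 [607.3, 128.6, 0.0] [603.7, 190.3, 0.0]
hood L/R z41 [624.1, 128.5, 41.0] [621.5, 193.8, 41.0] stripe [636.3, 161.1, 41.0]
tail L/R z30 [535.1, 136.9, 30.0] [533.4, 177.1, 30.0] [597.6, 139.6, 30.0] [596.0, 179.8, 30.0]
```

```bash
python3 - <<'E'
from h import *
bot.grip(0.0,40)
bot.movel([*tw(-110,0),12],max_speed=200); rep("behind")
for k in range(2):
    print(bot.movel([*tw(-60,0),12],max_speed=30,threshold=10)); rep("push")
    s=bot.get_state()["tcp_pos"]; bot.movel([s[0]-8,s[1],12],max_speed=60)
bot.movel([*tw(-110,0),120],max_speed=200)
pad=tw(32,75); print(pad)
bot.movel([*pad,120],max_speed=200); rep("over lever")
cv2.imwrite("pics/w7.png",imaging.capture("scene"))
E
```

```text
behind t 28.12 tcp [492.4 155.   12.7] F [-0.8 -0.5  0.1] open 0.001 gf 0.0
True
push t 29.2 tcp [523.2 156.   11.3] F [ 0.2 -0.3 -0.1] open -0.0 gf 0.0
True
push t 29.95 tcp [523.2 156.2  11.3] F [-0.6 -0.   0.1] open 0.001 gf 0.0
[np.float64(630.4752033491537), np.float64(235.51966669354564)]
over lever t 31.88 tcp [629.3 235.1 118.7] F [ 0.1  0.3 -0.4] open -0.005 gf 0.0
```

```bash
python3 - <<'E'
from h import *
pad=tw(32,75)
print(bot.movel([*pad,90],max_speed=100,threshold=15))
print(bot.movel([*pad,60],max_speed=40,threshold=25)); rep("60")
z=60
while z>50:
    z-=1; bot.movel([*pad,z],max_speed=30); F=bot.get_state()["contact_force"][2]; print(z,round(F,1),round(bot.get_state()["tcp_pos"][2],1))
    if abs(F)>14: break
bot.dwell(1.1); rep("held"); cv2.imwrite("pics/s8.png",imaging.capture("scene"))
bot.movel([*pad,75],max_speed=40); bot.movel([*pad,130],max_speed=120); bot.dwell(.3); rep("up")
bot.movel([*tw(-60,75),200],max_speed=200)
cv2.imwrite("pics/s9.png",imaging.capture("scene")); rep()
a,b=cv2.imread("pics/s8.png"),cv2.imread("pics/s9.png")
c=lambda i: cv2.resize(i[180:320,270:400],(390,420),interpolation=3)
cv2.imwrite("pics/fin.png",np.hstack([c(a),c(b)]))
E
```

```text
False
False
60 t 33.27 tcp [629.7 235.7  59.8] F [-4.6 -0.4  5.9] open 0.001 gf 3.5
59 7.1 58.9
58 6.8 57.9
57 6.2 57.0
56 10.4 56.7
55 14.6 56.5
held t 35.62 tcp [630.  235.7  56.5] F [-6.1 -1.  14.9] open 0.001 gf 8.0
up t 37.23 tcp [630.  235.4 129.1] F [-0.1 -0.3  0.5] open 0.003 gf 0.0
 t 38.01 tcp [539.1 231.7 199.2] F [ 0.1 -0.4 -0.5] open -0.001 gf 0.0
```

View pics/fin.png

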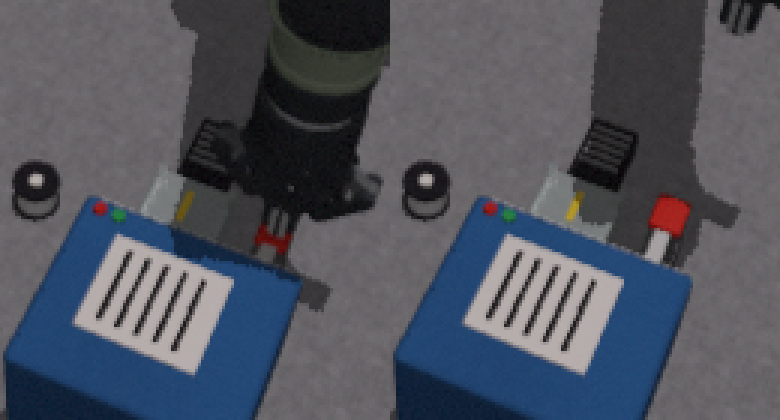

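The left half shows the lever held down on its stop, where the force rose sharply at z = 56.5. The right half shows the lever sprung back up and the module still in the bay. I'm handing it in.

```bash
python3 -c "
from bench import bot
print(bot.sign_off())"
```

```text
the job is handed in; nothing more can be done
None
```

The module was drawn out, laid down, regrasped and pushed against the stop in the tester's bay; the lever was held on its stop for over a second and sprang back up, and I handed the job in at about 38 s (sign-off returned no verdict).

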